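Hang the lock block over the feed slide's piston rod

TASK

The air is off and the feed slide has to be blocked before someone reaches in: draw its carriage out by the handle, take the longer of the two U-shaped lock blocks and lower it gently astride the bare piston rod, so that it hangs there upright between the end plate and the carriage's bracket. Then push the carriage back until the block is held snugly between the two without play, and let go. Leave the shorter block and the other things on the bench where they are.

Things in the scene. Friction and masses are not known exactly. Their poses are not given: they have to be found in the camera images.
- slide_unit: Fixed pneumatic feed slide; place and heading vary. Origin at bench level under plate_face; y along the slide from cylinder to carriage, z up. Base plate 130 mm wide, 16 high, y -40 to 360 mm. Two 16 mm guide rods 45 mm up, 48 mm either side of the middle. Far end plate y 340 to 360, 78 high. Cylinder 62 mm square behind the end plate, y -20 to -300, top 131 mm up.
- plate_face (a point): Where the level round piston rod (steel, diameter 20 mm, axis 100 mm above the bench) comes out of the inner face of the cylinder end plate (130 mm wide, 20 thick, top 135 mm above the bench). Axes: y along the rod, from this plate towards the carriage; z up; x level across the slide.
- carriage (a joint): How far the carriage is drawn out (m) = bare rod between the end plate and the carriage's bracket. 0 fully in, 0.200 fully out; starts at 0.03 to 0.09. It slides level along the slide's +y with about 4 N friction plus 25 N per m/s and stays where left. The piston rod moves with it and carries along what hangs on it, until that meets the end plate.
- handle (a point): Centre of the carriage's bridge handle: black round bar, diameter 14 mm, 107 mm long across the slide (along x), level, 127 mm above the bench and 57 mm above the carriage's top, on two posts 45 mm either side of this point. Axes as plate_face. 78 mm further along +y than bracket_face.
- bracket_face (a point): Where the piston rod meets the carriage's upright bracket, on the side facing the cylinder end plate. Bracket 76 mm wide, 14 thick, top 138 mm above the bench. Axes as plate_face.
- long_block_grip (a point): Centre of the longer block's lifting plate (flat, upright, 12 mm thick, 80 long, 50 high, on top of the block along its middle): 96 mm above the block's feet, 31 mm above the underside of its crown, 25 mm below its very top. Axes: y along the block's length, x across, z up. The two blocks may have changed places.
- long_block: The longer lock block: aluminium channel, an upside-down U 140 mm long, 44 wide outside, 32 inside (walls 6 mm), about 0.5 kg, standing on its legs on the bench. Legs reach 65 mm below the crown's underside; crown 6 mm thick; 121 mm high in all. Both ends alike. Origin at the centre of its underside, between the feet; y along its length, x across, z up.
- long_block_crown (a point): Centre of the underside of the longer block's crown, 65 mm above its feet: the surface that rests on top of the rod when it hangs there. Axes as long_block_grip.
- short_block_grip (a point): The shorter lock block, for another slide: same section and height, but 90 mm long with a lifting plate 56 mm long. Point and axes as for long_block_grip. Stays where it stands.
- oil_bottle: White oil bottle with a black cap, diameter 54 mm, 135 mm high, standing beyond the cylinder. Origin at the centre of its underside. Stays where it is.
- spanner: Steel spanner, 170 mm long, lying beyond the slide, x along it. Stays where it is.
- parts_bin: Blue open parts bin 110 x 130 x 55 mm, left of the slide's far end. Origin at the centre of its underside. Stays where it is.
Things that resemble listed ones, but are neither listed nor needed, are in the scene too. What is shaped like the long_block but brown is not meant.

How it is judged:
By the outcome, as a careful person would: the job done as asked, in the order asked, and still so for the second after the job is handed in, with the robot touching nothing.
It also fails if it takes over 72 s, if anything falls off the work surface, if the arm or the gripper's body presses on something with over 40 N, if the wrist force passes 120 N, or if a joint passes its speed limit or range.

ROBOT

A 6-joint arm with a two-finger parallel gripper is mounted at the origin on the work surface. World frame = base frame: x ahead of the robot, y to its left, z up, the work surface at z = 0. Lengths are in mm, angles in rad, forces in N, time in s.
With the tool pointing down it reaches from about 350 to 875 mm from the base axis. Payload 4.2 kg.
Tool frame: the origin (TCP) lies between the finger pads; the fingertips stand 14 mm ahead of it and the grasp point (between the pads) lies 5 mm behind it; z points along the fingers, y is the direction in which the jaws open and shut (so a half turn about z gives the same grasp; the last joint's range is limited). The gripper opens to 87 mm and grips with 3 to 60 N. Pads are 19 mm wide; open, the fingers measure 117 mm over their backs; the gripper's body (75 mm by 190 mm) begins 51 mm behind the grasp point.
Start: joints at [1.527, 0.385, 0.008, 0, -1.194, -0.259], TCP at [186.339, 596.554, 236.55] pointing down, gripper open.
Joint ranges: [-3.14, 3.14], [-1.21, 2.06], [-1.07, 1.41], [-3.16, 2.05], [-2.99, -0.16], [-3.1, 3.1]. Speed limits (rad/s): [2.79, 2.79, 3.14, 3.14, 3.14, 3.14].

INTERFACE

Orientations are given as a rotation vector (axis times angle).
In Python, from plant import manip gives the robot as it stands.
- The arm moves only by the tool play_rows, never from a script. Its argument "motion" is text: rows parted by semicolons, each of 5 numbers parted by spaces: the shift along the tool's x, y, z in mm, then the turn about the tool's z in degrees, then the finger opening in mm, from 0 to 87. A call has 1 to 20 rows; each row shifts and turns the commanded pose from where the row before left it, along the tool's axes as they then stand; what a row does not reach is not made up. A row lasts 1/8 s, in which the tool goes at most 62.5 mm and 10.7 degrees, less where a joint would pass 70% of its speed; a pose out of reach is approached as far as the arm can. A call with a gripper value outside its range is refused whole. The fingers move at their own pace and stop on an object; "force" is the grip in N (left out, the last holds). Time passes only in rows, so rows that do not move let the fingers close. It gives the time, the measured TCP pose, the force and the opening at its end, in the units of the state.
- manip.read_state(): the state, without advancing time (a new reading comes with each control period).
- manip.get_image(name): name is "scene" or "top" or "wrist"; returns a dict with "image" (420x560x3 uint8, red, green, blue), "fx", "fy", "cx", "cy" (pixels), "dist_coeffs" ([k1, k2, p1, p2, k3] as OpenCV has them; the pictures are not rectified), "pose" (4x4, takes a point from camera to world coordinates); the wrist camera has in their place "mount" (4x4, takes a point from camera to tool coordinates, whose origin is the TCP and whose axes are the flange's). Camera axes: x right, y down, z forward; pixel columns grow to the right and rows downward; lengths in mm; the calibration is good to about 2 mm. A picture is of the moment at which its call begins: read the wrist's pose just before it. There is no depth.
- manip.close_job(): hands the job in, once; it reports no verdict.
The state is a dict: "t": time; "qpos": joint angles; "qd": joint speeds; "tau": joint torques, N m; "tcp_pos": TCP position; "orientation": TCP orientation; "force": force on the tool from outside, world axes, zero at the start; "ft_torque": the same for the moment, N m; "gripper_width": opening from 0.0 (shut) to 1.0 (fully open).
Only numpy, scipy, OpenCV 4.12 (cv2) and the standard library are available. Lean on these libraries where they do the work, as an engineer would, in place of code of your own. Each camera call takes 0.05 s, during which the arm holds its last target.

## Working session

There is one attempt and no reset: what is moved stays moved. The work goes in short steps, Python scripts to look and compute and a tool call to move; the robot and the scene stay as the last step left them, time stands still between calls to the robot, and variables do not carry over. Pictures are saved under pics/ and viewed, and the job is handed in when it is done.

Besides the shell and the picture viewer there is one more tool, called after "Request:" as name(argument=value, ...) on one line, values as JSON. play_rows: Moves the arm, as the interface text tells. Its arguments: {"type":"object","properties":{"motion":{"type":"string"},"force":{"type":"number"}},"required":["motion"]}

```bash
mkdir -p pics; cat > h.py <<'E'
import numpy as np,cv2
from plant import manip
from scipy.spatial.transform import Rotation as R
def shot(n,f):
    s=manip.read_state(); d=manip.get_image(n)
    cv2.imwrite('pics/'+f+'.png',cv2.cvtColor(d['image'],cv2.COLOR_RGB2BGR))
    if n=='wrist':
        T=np.eye(4);T[:3,:3]=R.from_rotvec(s['orientation']).as_matrix();T[:3,3]=s['tcp_pos'];P=T@np.array(d['mount'])
    else: P=np.array(d['pose'])
    K=np.array([[d['fx'],0,d['cx']],[0,d['fy'],d['cy']],[0,0,1.]])
    np.savez('pics/'+f+'.npz',P=P,K=K,D=np.array(d['dist_coeffs'],float))
    return d
def pix(f,pts,z):
    c=np.load('pics/'+f+'.npz');u=cv2.undistortPoints(np.array(pts,float).reshape(-1,1,2),c['K'],c['D']).reshape(-1,2)
    d=np.c_[u,np.ones(len(u))]@c['P'][:3,:3].T;o=c['P'][:3,3]
    z=np.broadcast_to(z,(len(u),))
    return o+d*((z-o[2])/d[:,2])[:,None]
def proj(f,X):
    c=np.load('pics/'+f+'.npz');Pi=np.linalg.inv(c['P'])
    return cv2.projectPoints(np.array(X,float).reshape(-1,1,3),cv2.Rodrigues(Pi[:3,:3])[0],Pi[:3,3],c['K'],c['D'])[0].reshape(-1,2)
E
python3 - <<'E'
from h import *
for n in('scene','top','wrist'):shot(n,n+'0'); c=np.load(f'pics/{n}0.npz');print(n,c['P'].round(2).tolist(),c['K'][0,0])
s=manip.read_state();print(s)
E
```

```text
scene [[0.42, 0.73, -0.54, 1263.76], [0.91, -0.34, 0.25, -224.32], [-0.0, -0.6, -0.8, 1169.46], [0.0, 0.0, 0.0, 1.0]] 521.2068961519075
top [[0.02, -0.99, 0.15, 373.5], [-1.0, -0.02, 0.01, 90.15], [-0.01, -0.15, -0.99, 1238.98], [0.0, 0.0, 0.0, 1.0]] 496.0287725777881
wrist [[-0.3, -0.91, -0.27, 260.83], [-0.95, 0.29, 0.09, 572.98], [0.0, 0.29, -0.96, 384.19], [0.0, 0.0, 0.0, 1.0]] 335.12023469143907
{'t': 0.15, 'qpos': array([ 1.52660537e+00,  3.85387203e-01,  6.96088905e-03, -3.36621032e-04,
       -1.19402931e+00, -2.58599138e-01]), 'qd': array([-0.00108453, -0.00317668,  0.00313025,  0.00035808,  0.0001876 ,
       -0.00037502]), 'tau': array([-1.27858435e-03, -3.91051912e+01,  1.87586778e+01,  4.22235399e+00,
        1.23949803e-02, -1.39522590e-04]), 'tcp_pos': array([186.22667391, 596.16253222, 235.71704898]), 'orientation': array([ 3.10396460e+00, -4.73745494e-01, -2.09695874e-04]), 'force': array([-0.31154217,  0.18928622,  0.37503222]), 'ft_torque': array([-0.00205642,  0.01052078, -0.02016636]), 'gripper_width': 0.9953234246925402}
```

```bash
sleep 1; ls .
```

```text
h.py
pics
```

View pics/scene0.png

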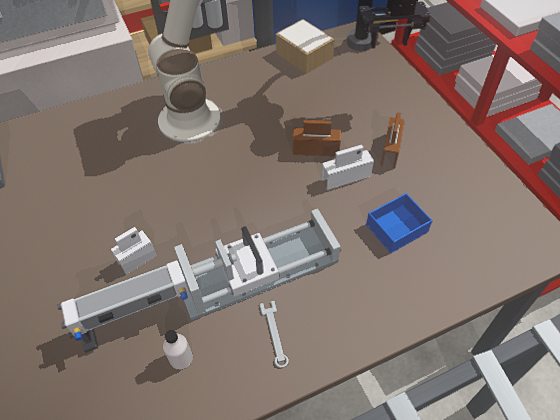

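View pics/top0.png

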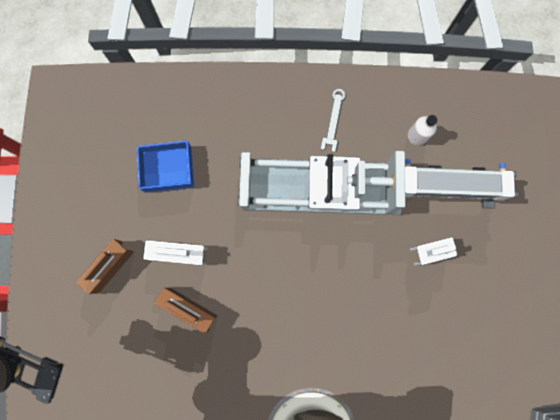

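View pics/wrist0.png

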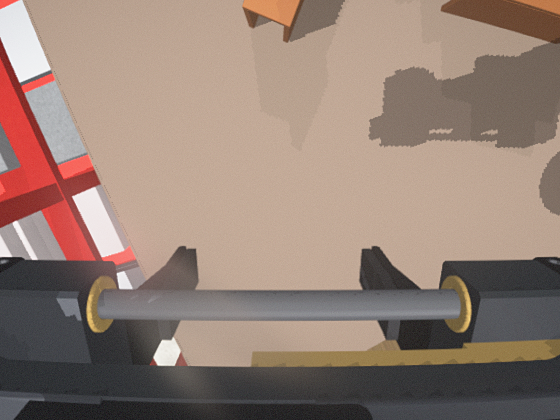

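Candidates for the long block in the top view are white at (174,253), white at (437,251), and brown at (103,267) and (185,310). The brown ones are decoys. The white one at (174,253) is the longer, about 60 px against 40 px, so I choose it and check it in a close crop.

```bash
python3 - <<'E'
from h import *
im=cv2.imread('pics/top0.png')
a=cv2.resize(im[225:285,130:215],None,fx=7,fy=7,interpolation=cv2.INTER_CUBIC);cv2.imwrite('pics/c1.png',a)
a=cv2.resize(im[140:225,230:420],None,fx=4.2,fy=4.2,interpolation=cv2.INTER_CUBIC);cv2.imwrite('pics/c2.png',a)
im=cv2.imread('pics/scene0.png')
a=cv2.resize(im[205:320,170:350],None,fx=4.4,fy=4.4,interpolation=cv2.INTER_CUBIC);cv2.imwrite('pics/c3.png',a)
a=cv2.resize(im[135:200,310:390],None,fx=8,fy=8,interpolation=cv2.INTER_CUBIC);cv2.imwrite('pics/c4.png',a)
E
```

```text
(no output)
```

View pics/c1.png

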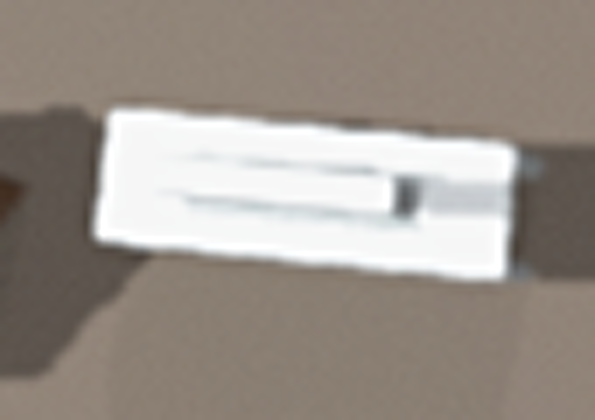

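View pics/c2.png

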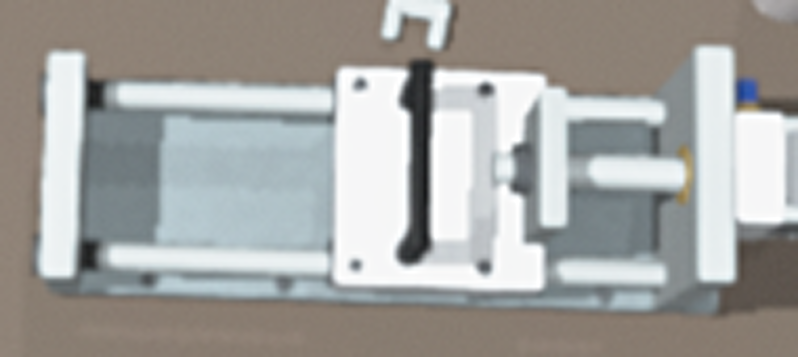

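View pics/c3.png

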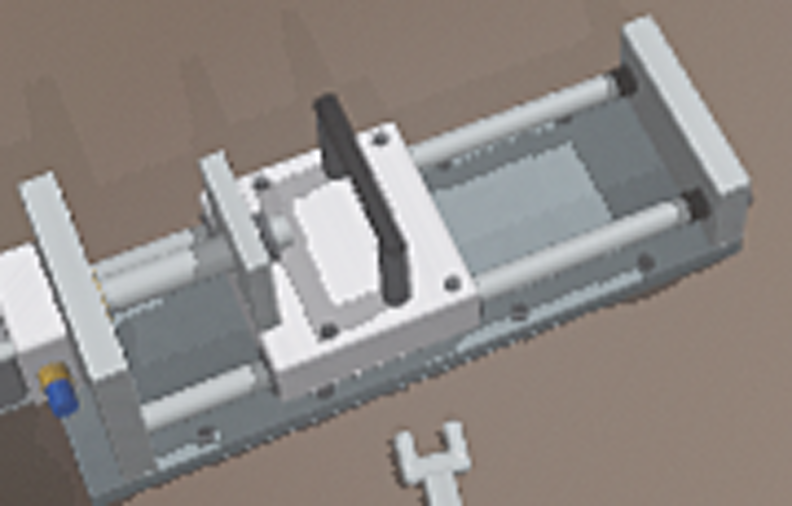

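View pics/c4.png

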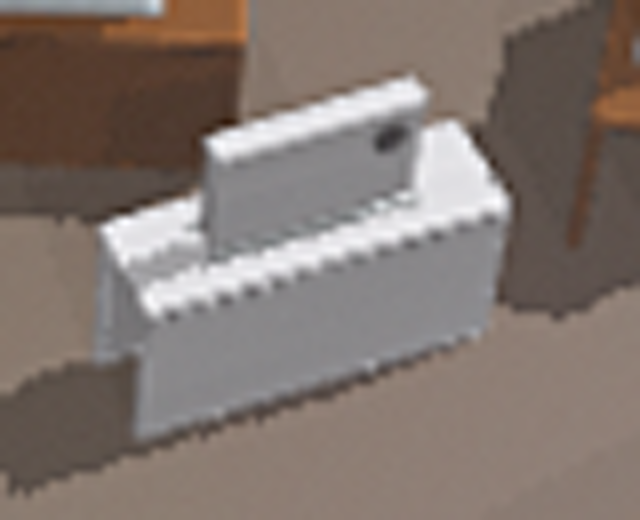

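```bash
python3 - <<'E'
from h import *
def c(p,s,o): return (np.array(p,float)+.5)/s-.5+np.array(o)
t=lambda p:c(p,4.2,(230,140)); s=lambda p:c(p,4.4,(170,205))
print('top: plate135',pix('top0',t([(697,47),(735,47),(735,282),(697,280)]),135).round(1).tolist())
print('far78',pix('top0',t([(48,52),(85,52),(78,277),(40,277)]),78).round(1).tolist())
print('handle127',pix('top0',t([(422,63),(409,255)]),127).round(1).tolist())
print('brk138',pix('top0',t([(543,88),(568,88),(568,226),(540,226)]),138).round(1).tolist())
print('scene: plate135',pix('scene0',s([(20,183),(50,172),(128,366),(95,376)]),135).round(1).tolist())
print('far78',pix('scene0',s([(624,25),(650,15),(749,182),(722,195)]),78).round(1).tolist())
print('handle127',pix('scene0',s([(325,100),(397,255)]),127).round(1).tolist())
print('brk138',pix('scene0',s([(203,160),(222,152),(270,258),(248,268)]),138).round(1).tolist())
b=lambda p:c(p,7,(130,225)); q=lambda p:c(p,8,(310,135))
print('blk71 top',pix('top0',b([(108,107),(518,145),(508,280),(95,242)]),71).round(1).tolist())
print('blk71 scn',pix('scene0',q([(102,230),(455,122),(508,205),(150,310)]),71).round(1).tolist())
print('lift121 scn',pix('scene0',q([(207,147),(415,78),(428,93),(215,162)]),121).round(1).tolist())
E
```

```text
top: plate135 [[671.5, -177.4, 135.0], [672.1, -198.8, 135.0], [541.0, -195.8, 135.0], [541.7, -174.8, 135.0]]
far78 [[675.2, 183.9, 78.0], [675.6, 162.6, 78.0], [544.9, 162.7, 78.0], [544.5, 184.2, 78.0]]
handle127 [[660.4, -25.8, 127.0], [553.4, -19.0, 127.0]]
brk138 [[645.2, -90.9, 138.0], [645.6, -104.6, 138.0], [569.2, -103.9, 138.0], [568.9, -88.7, 138.0]]
scene: plate135 [[543.4, -194.7, 135.0], [543.5, -178.0, 135.0], [672.6, -178.3, 135.0], [670.9, -195.3, 135.0]]
far78 [[548.9, 165.3, 78.0], [548.8, 182.6, 78.0], [677.9, 180.1, 78.0], [679.1, 162.3, 78.0]]
handle127 [[557.1, -25.0, 127.0], [665.7, -27.8, 127.0]]
brk138 [[573.2, -101.1, 138.0], [572.7, -90.1, 138.0], [645.6, -90.5, 138.0], [646.4, -103.1, 138.0]]
blk71 top [[457.9, 408.6, 71.0], [448.8, 266.3, 71.0], [403.2, 268.0, 71.0], [411.8, 410.7, 71.0]]
blk71 scn [[409.5, 268.9, 71.0], [417.1, 407.5, 71.0], [460.0, 404.4, 71.0], [449.6, 267.1, 71.0]]
lift121 scn [[429.8, 296.2, 121.0], [431.7, 376.6, 121.0], [439.8, 377.2, 121.0], [437.1, 295.4, 121.0]]
```

Request:
play_rows(motion="0 0 0 -8.3 50; 0 0 0 -8.3 50; 15 20 0 0 50; 27 39 0 0 50; 27 39 0 0 50; 27 39 0 0 50; 27 39 0 0 50; 27 39 0 0 50; 27 39 0 0 50; 27 39 0 0 50; 27 39 0 0 50; 27 39 0 0 50; 27 39 0 0 50; 27 39 0 0 50; 27 39 0 0 50; 27 39 0 0 50; 27 39 0 0 50; 27 39 0 0 50; 12 10 0 0 50; 0 0 0 0 50")

```text
t: 2.65
tcp_pos: [610.4, -24.4, 235.7]
orientation: [-3.141, 0.023, 0.002]
force: [0.4, 0.4, 0.4]
gripper_width: 0.574
```

```bash
python3 - <<'E'
from h import *
shot('wrist','w1')
s=manip.read_state();print(s['t'],s['tcp_pos'],R.from_rotvec(s['orientation']).as_matrix().round(4).tolist())
E
```

```text
2.7 [609.88278092 -23.66471996 236.00009318] [[0.9999, -0.0133, -0.0012], [-0.0133, -0.9999, 0.0002], [-0.0012, -0.0002, -1.0]]
```

View pics/w1.png

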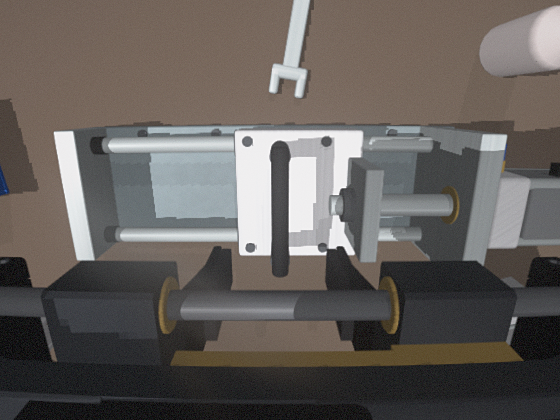

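```bash
python3 - <<'E'
from h import *
print(pix('w1',[(280,150),(280,268)],127).round(1).tolist())
print(pix('w1',[(483,134),(467,262),(503,134),(490,265)],135).round(1).tolist())
print(pix('w1',[(364,165),(362,256),(381,165),(377,258)],138).round(1).tolist())
print(pix('w1',[(57,133),(75,130),(78,263)],78).round(1).tolist())
im=cv2.imread('pics/w1.png');cv2.imwrite('pics/c5.png',cv2.resize(im[120:280,220:520],None,fx=2.66,fy=2.66,interpolation=cv2.INTER_CUBIC))
E
```

```text
[[659.4, -25.8, 127.0], [560.4, -24.5, 127.0]]
[[671.0, -177.5, 135.0], [566.5, -180.4, 135.0], [671.1, -193.3, 135.0], [563.1, -201.2, 135.0]]
[[648.8, -87.9, 138.0], [575.4, -90.6, 138.0], [648.7, -100.6, 138.0], [573.4, -102.9, 138.0]]
[[674.2, 179.2, 78.0], [676.3, 161.3, 78.0], [543.2, 183.6, 78.0]]
```

View pics/c5.png

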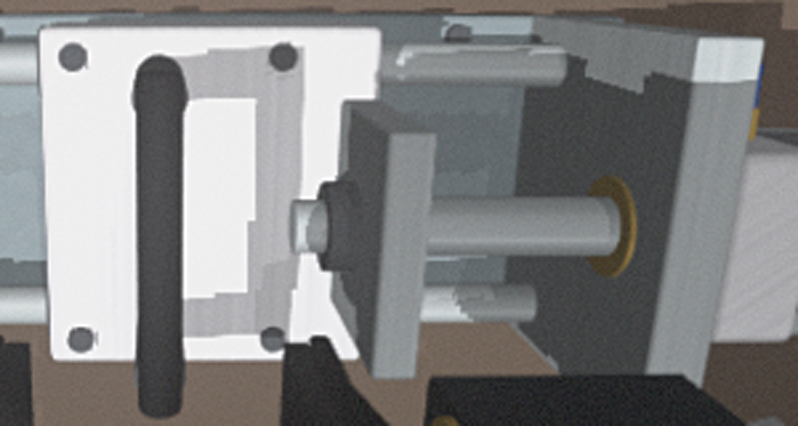

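The handle's bar runs from pixel (280,150) to (280,268), with its centre near (610,-25). That agrees with the top view.

Request:
play_rows(motion="0 1 25 0 50; 0 0 30 0 50; 0 0 30 0 50; 0 0 20 0 50; 0 0 9 0 50; 0 0 0 0 50; 0 0 0 0 10; 0 0 0 0 10; 0 0 0 0 10; 0 0 0 0 10; 0 0 0 0 10", force=25)

```text
t: 4.08
tcp_pos: [610.3, -25.4, 122.7]
orientation: [3.141, -0.02, 0.0]
force: [0.1, -1.6, 1.5]
gripper_width: 0.154
```

Request:
play_rows(motion="0 -4 0 0 10; 0 -8 0 0 10; 0 -12 0 0 10; 0 -14 0 0 10; 0 -14 0 0 10; 0 -14 0 0 10; 0 -14 0 0 10; 0 -14 0 0 10; 0 -11 0 0 10; 0 -6 0 0 10; 0 -3 0 0 10; 0 0 0 0 10; 0 0 0 0 10")

```text
t: 5.7
tcp_pos: [611.7, 89.0, 122.7]
orientation: [-3.141, 0.021, -0.0]
force: [1.0, -2.6, 2.1]
gripper_width: 0.156
```

Request:
play_rows(motion="0 0 0 0 50; 0 0 0 0 50; 0 0 0 0 50; 0 0 0 0 50; 0 0 -20 0 50; 0 0 -35 0 50; 0 0 -35 0 50; 0 0 -25 0 50; 0 0 0 0 50")

```text
t: 6.82
tcp_pos: [612.8, 89.3, 240.0]
orientation: [-3.14, 0.02, -0.008]
force: [-0.7, 0.1, 0.6]
gripper_width: 0.574
```

```bash
python3 - <<'E'
from h import *
shot('top','top2')
s=manip.read_state();print(s['t'],s['tcp_pos'],s['qpos'],R.from_rotvec(s['orientation']).as_matrix().round(4).tolist(),s['gripper_width'])
E
```

```text
6.875 [611.76574809  89.14028705 237.95190378] [ 4.05901336e-01  3.71642779e-01 -8.32962143e-03 -5.28493586e-04
 -1.18935566e+00  1.15186510e+00] [[0.9999, -0.0132, 0.0012], [-0.0132, -0.9999, 0.001], [0.0011, -0.001, -1.0]] 0.5735875527798439
```

View pics/top2.png

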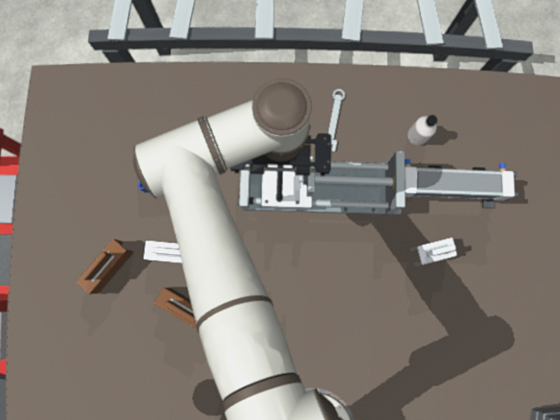

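Request:
play_rows(motion="0 0 0 10.3 50; 0 0 0 10.3 50; 0 0 0 10.3 50; 0 0 0 10.3 50; 0 0 0 10.3 50; 0 0 0 10.3 50; 0 0 0 10.3 50; 0 0 0 10.3 50; 0 0 0 10.4 50; -15 12 0 0 50; -32 26 0 0 50; -32 26 0 0 50; -32 26 0 0 50; -32 26 0 0 50; -32 26 0 0 50; -32 26 0 0 50; -20 16 0 0 50; -10 10 0 0 50; 0 0 0 0 50; 0 0 0 0 50")

```text
t: 9.38
tcp_pos: [432.9, 336.9, 237.4]
orientation: [2.151, -2.289, 0.0]
force: [-0.4, -1.7, 0.1]
gripper_width: 0.573
```

```bash
python3 - <<'E'
from h import *
shot('wrist','w2')
s=manip.read_state();print(s['t'],s['tcp_pos'],R.from_rotvec(s['orientation']).as_matrix().round(4).tolist())
E
```

```text
9.425 [433.10257106 336.80240973 237.4167346 ] [[-0.0626, -0.998, -0.0002], [-0.998, 0.0626, -0.0003], [0.0004, 0.0002, -1.0]]
```

View pics/w2.png

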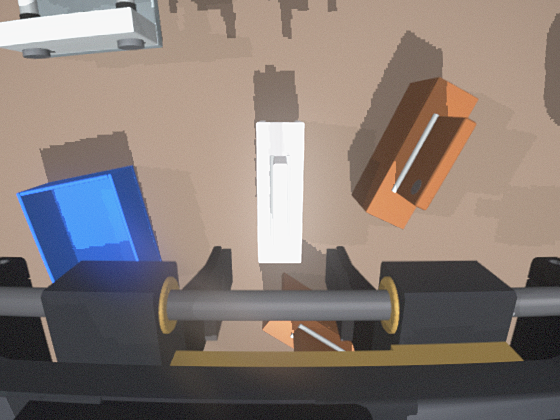

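```bash
python3 - <<'E'
from h import *
im=cv2.imread('pics/w2.png');cv2.imwrite('pics/c6.png',cv2.resize(im[110:280,230:330],None,fx=3.5,fy=3.5,interpolation=cv2.INTER_CUBIC))
p=pix('w2',[(257,122),(302,122),(302,262),(258,262)],71);print(p.round(1).tolist(),p.mean(0))
b=np.array([433,337.,0]);e=np.array([.063,.998,0]);x=np.array([.998,-.063,0])
print(proj('w2',[b+i*x*22+j*e*70+[0,0,71] for i in(-1,1) for j in(-1,1)]+[b+i*x*6+j*e*40+[0,0,121] for i in(-1,1) for j in(-1,1)]).round(0).tolist())
E
```

```text
[[447.4, 267.4, 71.0], [406.4, 270.0, 71.0], [412.5, 409.8, 71.0], [457.7, 406.9, 71.0]] [431.01394525 338.52536482  71.        ]
[[302.0, 120.0], [299.0, 261.0], [253.0, 120.0], [256.0, 261.0], [285.0, 161.0], [284.0, 254.0], [270.0, 161.0], [271.0, 254.0]]
```

View pics/c6.png

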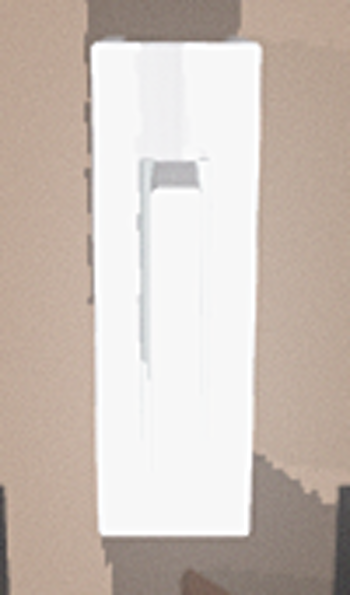

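Request:
play_rows(motion="-1.5 2 20 0 50; 0 0 30 0 50; 0 0 35 0 50; 0 0 30 0 50; 0 0 20 0 50; 0 0 8 0 50; 0 0 3 0 50; 0 0 0 0 50; 0 0 0 0 5; 0 0 0 0 5; 0 0 0 0 5; 0 0 0 0 5; 0 0 0 0 5", force=35)

```text
t: 11.05
tcp_pos: [431.1, 339.2, 91.5]
orientation: [-2.151, 2.289, -0.0]
force: [0.9, -0.2, 1.1]
gripper_width: 0.135
```

Request:
play_rows(motion="0 0 -8 0 5; 0 0 -20 0 5; 0 0 -33 0 5; 0 0 -35 0 5; 0 0 -35 0 5; 0 0 -30 0 5; 0 0 -14 -2.9 5; 12 -5 0 0 5; 25 -11 0 0 5; 36 -16 0 0 5; 40 -17 0 0 5; 40 -17 0 0 5; 40 -17 0 0 5; 40 -17 0 0 5; 40 -17 0 0 5; 40 -17 0 0 5; 40 -17 0 0 5; 33 -15 0 0 5; 22 -10 0 0 5; 12 -6 0 0 5")

```text
t: 13.55
tcp_pos: [607.1, -84.6, 264.3]
orientation: [2.203, -2.235, -0.005]
force: [-0.1, -0.6, -5.4]
gripper_width: 0.133
```

Request:
play_rows(motion="0 0 0 0 5; 0 0 0 0 5; 0 0 0 0 5")

```text
t: 13.92
tcp_pos: [607.8, -82.0, 266.6]
orientation: [-2.21, 2.233, 0.0]
force: [0.5, 0.6, -5.4]
gripper_width: 0.14
```

```bash
python3 - <<'E'
from h import *
for n in('scene','top','wrist'):shot(n,n+'3')
s=manip.read_state();print(s['t'],s['tcp_pos'],R.from_rotvec(s['orientation']).as_matrix().round(4).tolist(),s['force'],s['gripper_width'],s['qpos'])
im=cv2.imread('pics/scene3.png');cv2.imwrite('pics/c7.png',cv2.resize(im[130:330,120:380],None,fx=3,fy=3,interpolation=cv2.INTER_CUBIC))
E
```

```text
14.075 [607.99275003 -82.2869272  266.7688933 ] [[-0.0104, -0.9999, 0.0003], [-0.9999, 0.0104, 0.0002], [-0.0002, -0.0003, -1.0]] [-0.42844107 -0.04882023 -5.43608876] 0.13708678146952502 [ 1.28897338e-01  3.46598378e-01  2.66771904e-02 -1.58093811e-04
 -1.25058459e+00 -1.39295881e-01]
```

View pics/wrist3.png

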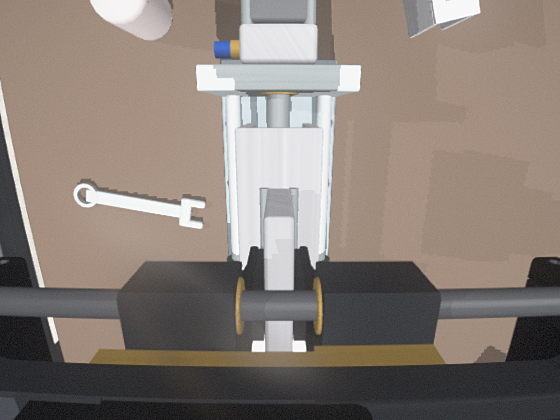

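View pics/c7.png

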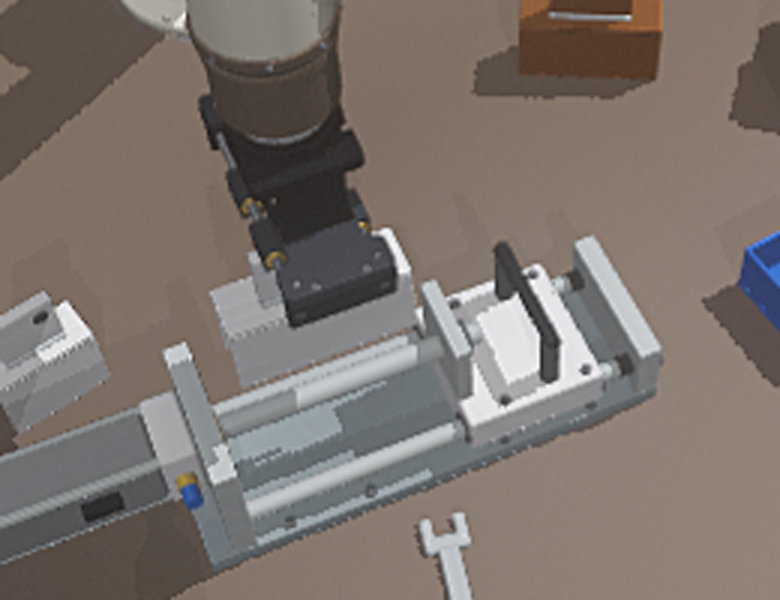

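View pics/top3.png

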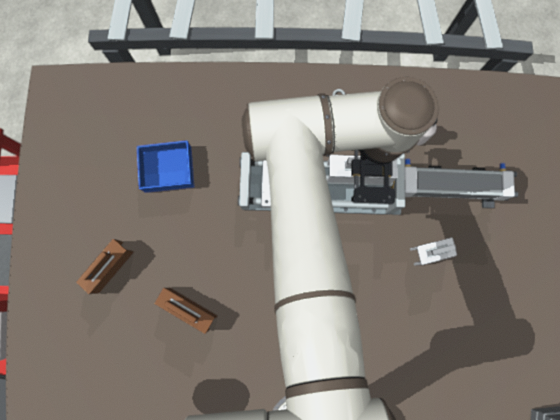

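```bash
python3 - <<'E'
from h import *
im=cv2.imread('pics/wrist3.png');cv2.imwrite('pics/c8.png',cv2.resize(im[50:270,180:380],None,fx=2.7,fy=2.7,interpolation=cv2.INTER_CUBIC))
print(pix('wrist3',[(198,66),(360,66)],135).round(1).tolist())
print('rod',pix('wrist3',[(268,105),(291,105),(268,122),(291,122)],100).round(1).tolist())
print('blk',pix('wrist3',[(236,127),(322,127),(235,240),(323,240)],246).round(1).tolist())
E
```

```text
[[669.2, -195.6, 135.0], [542.1, -194.2, 135.0]]
rod [[615.8, -165.5, 100.0], [595.1, -165.3, 100.0], [616.1, -150.5, 100.0], [595.1, -150.3, 100.0]]
blk [[627.4, -153.2, 246.0], [585.0, -152.7, 246.0], [630.7, -93.5, 246.0], [582.9, -93.0, 246.0]]
```

View pics/c8.png

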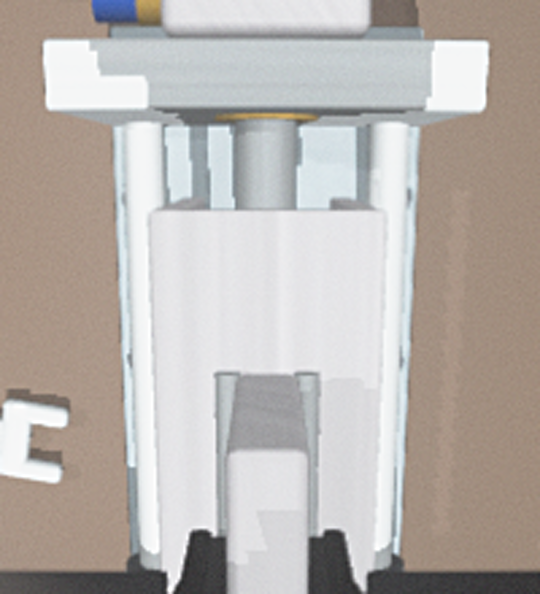

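Rod axis and block agree to within 1 mm across, against ±6 mm clearance. Lowering, slowly towards the end.

Request:
play_rows(motion="0 0.5 12 0 5; 0 0 24 0 5; 0 0 20 0 5; 0 0 10 0 5; 0 0 8 0 5; 0 0 8 0 5; 0 0 8 0 5; 0 0 8 0 5; 0 0 8 0 5; 0 0 6 0 5; 0 0 5 0 5; 0 0 3 0 5; 0 0 0 0 5; 0 0 0 0 5")

```text
t: 15.82
tcp_pos: [607.8, -82.9, 146.8]
orientation: [-2.209, 2.234, -0.001]
force: [-0.6, -0.4, -5.3]
gripper_width: 0.137
```

```bash
python3 - <<'E'
from h import *
for n in('scene',):shot(n,n+'4')
s=manip.read_state();print(s['t'],s['tcp_pos'],s['force'])
im=cv2.imread('pics/scene4.png');cv2.imwrite('pics/c9.png',cv2.resize(im[130:330,120:380],None,fx=3,fy=3,interpolation=cv2.INTER_CUBIC))
E
```

```text
15.875 [607.82840201 -82.91252373 146.88952024] [ 0.04539131  0.43896416 -5.6913059 ]
```

View pics/c9.png

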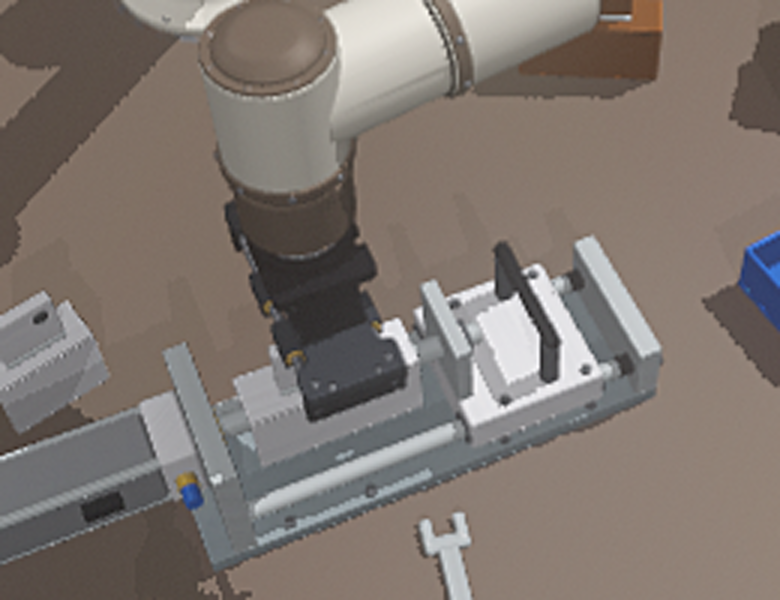

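The block is astride the rod with gaps at both ends and no contact yet. The last 10 mm goes in small steps.

Request:
play_rows(motion="0 0 2 0 5; 0 0 2 0 5; 0 0 2 0 5; 0 0 1 0 5; 0 0 1 0 5; 0 0 0.5 0 5; 0 0 0 0 5; 0 0 0 0 5")

```text
t: 16.88
tcp_pos: [607.7, -82.9, 138.1]
orientation: [-2.209, 2.234, -0.0]
force: [0.2, -0.7, -5.9]
gripper_width: 0.137
```

Request:
play_rows(motion="0 0 0.5 0 5; 0 0 0.5 0 5; 0 0 0.5 0 5; 0 0 0 0 5; 0 0 0 0 5")

```text
t: 17.5
tcp_pos: [607.6, -82.9, 136.6]
orientation: [2.209, -2.234, 0.0]
force: [-0.2, 1.2, -5.3]
gripper_width: 0.137
```

Request:
play_rows(motion="0 0 0.4 0 5; 0 0 0.4 0 5; 0 0 0 0 5; 0 0 0 0 5")

```text
t: 18.0
tcp_pos: [607.6, -82.9, 136.5]
orientation: [-2.209, 2.234, -0.001]
force: [-2.6, 1.3, 2.4]
gripper_width: 0.13
```

The force swung from -5.4 to +2.4 N, so the rod is carrying the block. Releasing.

Request:
play_rows(motion="0 0 0 0 14; 0 0 0 0 18; 0 0 0 0 24; 0 0 0 0 40; 0 0 0 0 50; 0 0 0 0 50; 0 0 -10 0 50; 0 0 -25 0 50; 0 0 -35 0 50; 0 0 -35 0 50; 0 0 -20 0 50; 0 0 0 0 50; 0 0 0 0 50")

```text
t: 19.62
tcp_pos: [607.0, -82.8, 259.9]
orientation: [2.208, -2.234, -0.002]
force: [-0.4, -0.2, -0.5]
gripper_width: 0.574
```

```bash
python3 - <<'E'
from h import *
for n in('scene','wrist'):shot(n,n+'5')
s=manip.read_state();print(s['t'],s['tcp_pos'],s['force'],s['qpos'])
im=cv2.imread('pics/scene5.png');cv2.imwrite('pics/c10.png',cv2.resize(im[130:330,120:380],None,fx=3,fy=3,interpolation=cv2.INTER_CUBIC))
E
```

```text
19.725 [606.9566235  -82.88017517 259.32645777] [-1.18379677 -0.41634791 -0.81579975] [ 1.28040391e-01  3.50691192e-01  1.41763144e-02 -3.45547128e-04
 -1.23697638e+00 -1.39380644e-01]
```

View pics/c10.png

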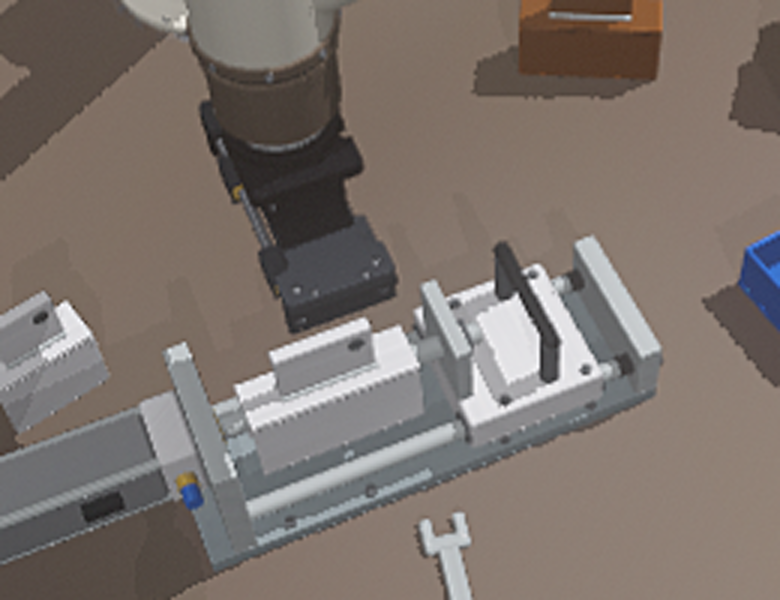

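View pics/wrist5.png

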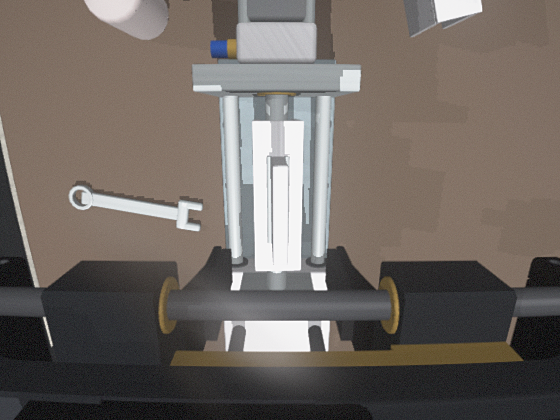

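The block sits upright on the rod, with its crown from pixel (245,385) to (420,335) in the crop and gaps at both ends. Next I go to the handle.

Request:
play_rows(motion="0 0 0 -10 50; 0 0 0 -10 50; 0 0 0 -10 50; 0 0 0 -10 50; 0 0 0 -10 50; 0 0 0 -10 50; 0 0 0 -10 50; 0 0 0 -10 50; 0 0 0 -10 50; 1 -15 0 0 50; 1 -30 0 0 50; 1 -35 0 0 50; 0 -35 0 0 50; 0 -30 0 0 50; 0 -18 0 0 50; 0 -9 0 0 50; 0 0 0 0 50; 0 0 0 0 50")

```text
t: 21.98
tcp_pos: [612.5, 88.3, 260.8]
orientation: [3.141, -0.02, -0.0]
force: [0.5, -0.2, -0.1]
gripper_width: 0.574
```

```bash
python3 - <<'E'
from h import *
for n in('wrist',):shot(n,n+'6')
s=manip.read_state();print(s['t'],s['tcp_pos'],R.from_rotvec(s['orientation']).as_matrix().round(4).tolist())
E
```

```text
22.025 [612.55944483  88.1986539  260.78801888] [[0.9999, -0.0127, -0.0], [-0.0127, -0.9999, -0.0001], [-0.0, 0.0001, -1.0]]
```

View pics/wrist6.png

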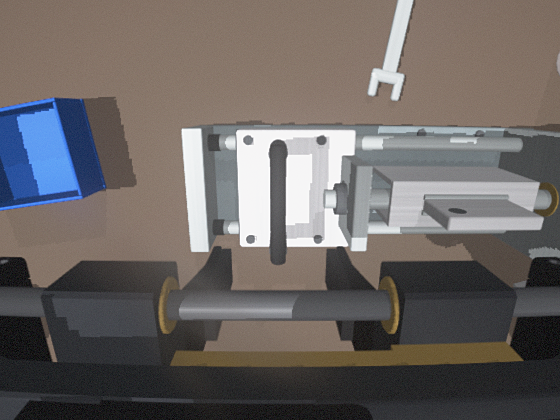

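The handle is at column 278, between the fingers. Descend and grip.

Request:
play_rows(motion="0 0 20 0 50; 0 0 30 0 50; 0 0 35 0 50; 0 0 30 0 50; 0 0 15 0 50; 0 0 8 0 50; 0 0 0 0 50; 0 0 0 0 50; 0 0 0 0 10; 0 0 0 0 10; 0 0 0 0 10; 0 0 0 0 10; 0 0 0 0 10", force=30)

```text
t: 23.65
tcp_pos: [612.5, 89.0, 122.7]
orientation: [3.141, -0.018, -0.0]
force: [-0.3, -0.1, 0.7]
gripper_width: 0.15
```

Request:
play_rows(motion="0 2 0 0 10; 0 4 0 0 10; 0 5 0 0 10; 0 5 0 0 10; 0 5 0 0 10; 0 5 0 0 10; 0 5 0 0 10; 0 4 0 0 10; 0 3 0 0 10; 0 2 0 0 10; 0 2 0 0 10; 0 0 0 0 10; 0 0 0 0 10")

```text
t: 25.28
tcp_pos: [612.0, 48.7, 122.7]
orientation: [-3.139, 0.017, -0.001]
force: [-1.9, 6.3, 0.6]
gripper_width: 0.152
```

```bash
python3 - <<'E'
from h import *
for n in('scene','wrist'):shot(n,n+'7')
im=cv2.imread('pics/scene7.png');cv2.imwrite('pics/c11.png',cv2.resize(im[130:330,120:380],None,fx=3,fy=3,interpolation=cv2.INTER_CUBIC))
E
```

```text
(no output)
```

View pics/c11.png

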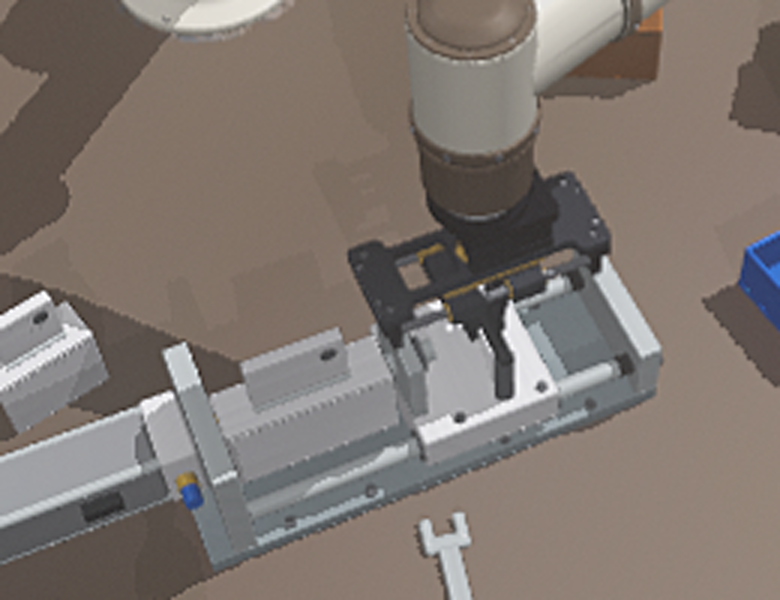

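Request:
play_rows(motion="0 1 0 0 10; 0 1 0 0 10; 0 1 0 0 10; 0 1 0 0 10; 0 1 0 0 10; 0 0 0 0 10; 0 0 0 0 10")

```text
t: 26.25
tcp_pos: [612.0, 43.8, 122.7]
orientation: [-3.139, 0.017, -0.001]
force: [-1.7, 7.1, 0.2]
gripper_width: 0.146
```

Request:
play_rows(motion="0 0.7 0 0 10; 0 0.7 0 0 10; 0 0.6 0 0 10; 0 0 0 0 10; 0 0 0 0 10")

```text
t: 26.88
tcp_pos: [612.0, 41.8, 122.8]
orientation: [-3.139, 0.017, -0.001]
force: [-1.3, 6.7, 1.4]
gripper_width: 0.151
```

Request:
play_rows(motion="0 0.5 0 0 10; 0 0.5 0 0 10; 0 0 0 0 10; 0 0 0 0 10")

```text
t: 27.38
tcp_pos: [612.0, 41.0, 122.7]
orientation: [-3.139, 0.017, -0.001]
force: [-1.8, 8.1, 0.3]
gripper_width: 0.142
```

```bash
python3 - <<'E'
from h import *
for n in('scene','wrist'):shot(n,n+'8')
im=cv2.imread('pics/scene8.png');cv2.imwrite('pics/c12.png',cv2.resize(im[220:300,160:300],None,fx=5.5,fy=5.5,interpolation=cv2.INTER_CUBIC))
E
```

```text
(no output)
```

View pics/c12.png

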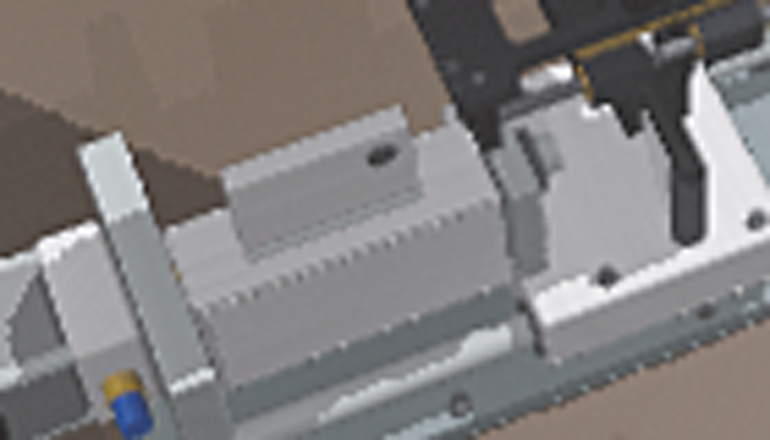

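View pics/wrist8.png

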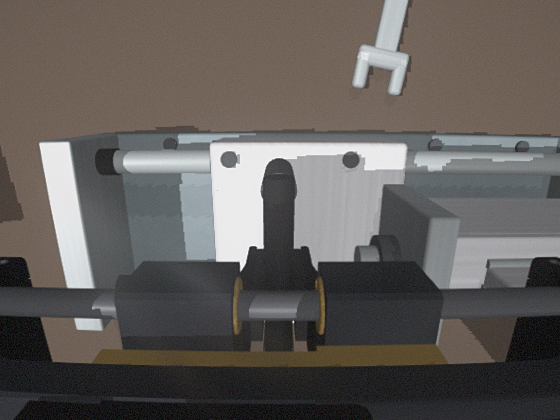

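Request:
play_rows(motion="0 0.5 0 0 10; 0 0.5 0 0 10; 0 0 0 0 10; 0 0 0 0 10")

```text
t: 27.98
tcp_pos: [612.0, 40.9, 122.8]
orientation: [-3.138, 0.017, -0.002]
force: [-2.5, 10.1, 1.2]
gripper_width: 0.149
```

Request:
play_rows(motion="0 0.5 0 0 10; 0 0.5 0 0 10; 0 0 0 0 10; 0 0 0 0 10")

```text
t: 28.48
tcp_pos: [612.0, 40.9, 122.8]
orientation: [-3.136, 0.017, -0.002]
force: [-3.4, 13.0, 1.5]
gripper_width: 0.152
```

Request:
play_rows(motion="0 0.7 0 0 10; 0 0.7 0 0 10; 0 0.6 0 0 10; 0 0 0 0 10; 0 0 0 0 10")

```text
t: 29.1
tcp_pos: [612.0, 40.8, 122.7]
orientation: [-3.134, 0.016, -0.003]
force: [-4.5, 20.4, 2.0]
gripper_width: 0.15
```

The carriage stopped dead at y 40.9 while the force rose to 20 N, so it is seated. Opening and leaving.

Request:
play_rows(motion="0 0 0 0 20; 0 0 0 0 30; 0 0 0 0 50; 0 0 0 0 50; 0 0 0 0 50")

```text
t: 29.72
tcp_pos: [611.9, 34.5, 122.7]
orientation: [3.141, -0.019, -0.0]
force: [0.5, 0.3, -1.2]
gripper_width: 0.55
```

```bash
python3 - <<'E'
from h import *
shot('wrist','wrist9')
s=manip.read_state();print(s['tcp_pos'],s['force'],s['gripper_width'])
E
```

```text
[611.94299439  34.54929343 122.69717992] [-0.58963827  0.14079167  0.09927072] 0.55983901733741
```

View pics/wrist9.png

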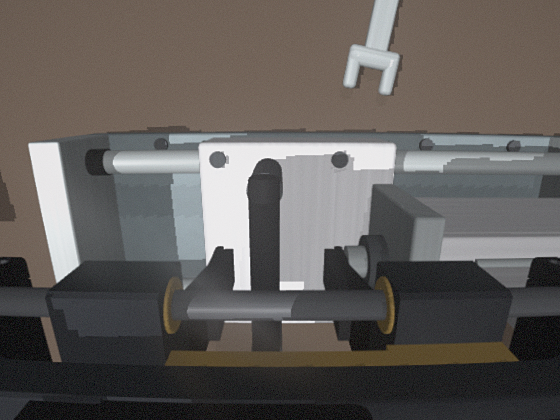

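Request:
play_rows(motion="0 -3 0 0 50; 0 -3 0 0 50; 0 0 -10 0 50; 0 0 -25 0 50; 0 0 -35 0 50; 0 0 -35 0 50; 0 0 -30 0 50; 0 -20 -10 0 50; 0 -35 0 0 50; 0 -40 0 0 50; 0 -40 0 0 50; 0 -40 0 0 50; 0 -30 0 0 50; 0 -15 0 0 50; 0 0 0 0 50; 0 0 0 0 50")

```text
t: 31.78
tcp_pos: [614.4, 260.2, 267.7]
orientation: [3.141, -0.019, -0.001]
force: [-0.1, 0.3, -0.3]
gripper_width: 0.578
```

```bash
python3 - <<'E'
from h import *
for n in('scene','top'):shot(n,n+'10')
s=manip.read_state();print(s['t'],s['tcp_pos'],s['force'])
im=cv2.imread('pics/scene10.png');cv2.imwrite('pics/c13.png',cv2.resize(im[200:320,100:300],None,fx=4,fy=4,interpolation=cv2.INTER_CUBIC))
im=cv2.imread('pics/top10.png');cv2.imwrite('pics/c14.png',cv2.resize(im[130:290,230:470],None,fx=3.3,fy=3.3,interpolation=cv2.INTER_CUBIC))
E
```

```text
31.875 [614.5711556  259.93854137 267.95447734] [ 0.12258069  0.15454124 -0.47110348]
```

View pics/c13.png

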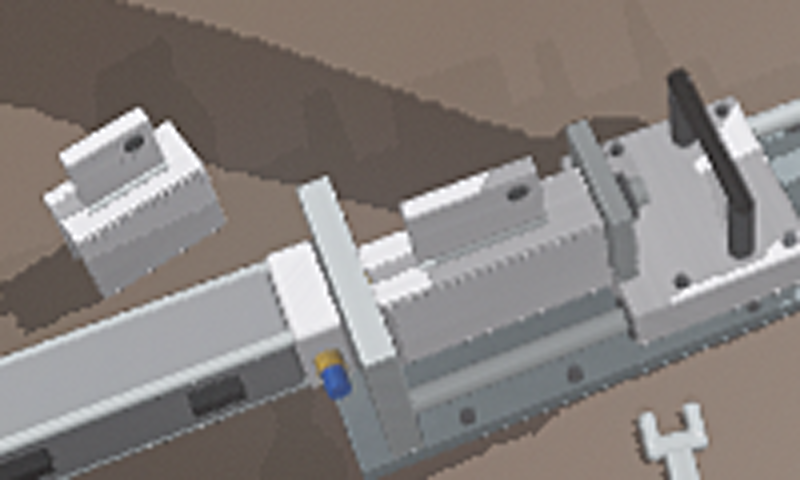

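View pics/c14.png

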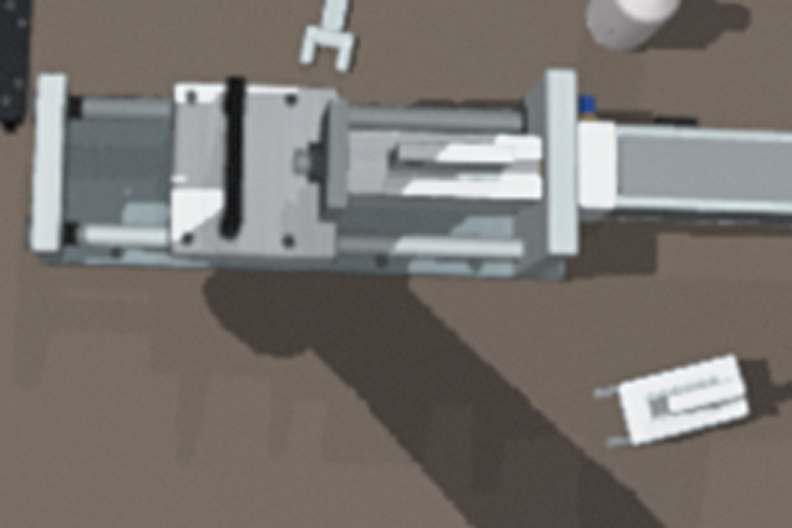

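```bash
python3 -c "
from plant import manip
print(manip.close_job())"
```

```text
the job is handed in; nothing more can be done
None
```

The slide is blocked: the longer block hangs upright on the bare rod, held between the end plate and the carriage's bracket. I handed the job in at about 32 s, with the gripper open and clear.

- **Drawing out:** I pulled the carriage out by its handle by about 114 mm, to roughly 187 mm.
- **Placing the block:** I gripped the long white block by its lifting plate and lowered it astride the rod. The wrist force went from -5.4 to +2.4 N as the rod took the weight, and then I let go.
- **Closing up:** I pushed the carriage back until it stopped at handle y ≈ 41 mm, which matches a gap of about 140 mm, the block's length. The force built to 20 N with less than 0.2 mm further movement.

The last scene and top pictures show the block upright with no visible gap at either end. The spanner and the shorter block look untouched; I did not measure them or the bottle and bin again. After release the tool force was about 0 N. No check failed or disagreed, but the cameras cannot show a gap of less than about 1 mm, so "without play" rests on the hard stop.

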